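Open the blue cam vise with its fold-out crank handle

TASK

Release the brass block in the blue vise: swing its folded red-ball crank handle up until it stands upright, crank it anticlockwise (seen from above) about a quarter turn until it stops, with the handle still upright, and then fold the handle flat again and let go. Leave the grey vise's crank and handle alone.

Things in the scene. Friction and masses are not known exactly. Their poses are not given: they have to be found in the camera images.
- blue_vise_axis (a point): Point on the vertical crank axis of the blue vise, level with the handle's hinge pin (107 mm above the table); fixed to the vise, z up, +x towards its jaws (72 mm high). A steel crank arm 18 mm wide, top face 12 mm below this point, runs out level to the pin, 80 mm from the axis, in direction (crank joint - 135 degrees) from +x, anticlockwise from above. Housing below, 56 mm high.
- blue_vise_hold (a point): Centre of the red ball (24 mm diameter) on the free end of its folding handle, 60 mm from the hinge pin; it swivels freely on a cross pin. Steel stem 11 mm thick. x runs along the stem to the hinge. The pin is level, square to the arm, in a fork 30 mm wide. Folded: lies level on the arm, pointing inward (ball 20 mm from the axis). Swings up 90 degrees to a stop: upright over the pin. About 1 N of friction holds it anywhere.
- blue_vise_crank (a joint): Angle of the blue vise's crank about its vertical axis, rad, growing anticlockwise seen from above: 0 clamped (starts at 0 to 0.15), 1.65 fully open at the stop. Takes about 3 N at the ball and stays where it is left. The ball swivels about a line parallel to the hinge pin, so that fingers closing on it along that line from above keep their grip as the handle swings. Jaw opens up to 12 mm.
- grey_vise_hold (a point): The red ball on the handle of the other vise, of the same build but painted grey, bolted down near by. Not to be moved.

How it is judged:
On the way, in this order (a step that is already met when the one before it is completed fails the run):
1. the blue vise's handle is swung upright (within 15 degrees) before its crank is turned (crank below 0.4 rad) (angle between blue_vise_hold's own x axis and vertical above 2.8798 rad and value of joint blue_vise_crank below 0.4 rad), for 0.1 s.
2. the crank is turned open (1.4 rad or more) with the handle upright (within 25 degrees) (angle between blue_vise_hold's own x axis and vertical above 2.705 rad and value of joint blue_vise_crank above 1.4 rad), for 0.1 s.
At the end, for the whole second after the job is handed in: The blue vise's crank rests open at 1.4 rad or more, its handle is folded flat to within 15 degrees of level, and the grey vise's handle is within 15 mm of where it was (value of joint blue_vise_crank above 1.4 rad and angle between blue_vise_hold's own x axis and vertical below 1.8326 rad and velocity of joint blue_vise_crank below 0.1 rad/s and distance of grey_vise_hold from where it was at the start of the episode below 0.015 m); the robot touches nothing.
It fails at once if the grey vise's crank or handle is moved by more than 15 mm (distance of grey_vise_hold from where it was at the start of the episode above 0.015 m).
It also fails if it takes over 42 s, if anything falls off the work surface, if the arm or the gripper's body presses on something with over 40 N, if the wrist force passes 120 N, or if a joint passes its speed limit or range.

ROBOT

A 7-joint arm with a two-finger parallel gripper is mounted at the origin on the work surface. World frame = base frame: x ahead of the robot, y to its left, z up, the work surface at z = 0. Lengths are in m, angles in rad, forces in N, time in s.
With the tool pointing down it reaches from about 0.4 to 0.875 m from the base axis. Payload 19.3 kg.
Tool frame: the origin (TCP) lies midway between the tips of the shut fingers; the grasp point (between the pads) lies 19 mm behind it; z points along the fingers, y is the line along which they close (so a half turn about z gives the same grasp; the last joint's range is limited). The gripper opens to 85 mm and grips with 20 to 120 N. Pads are 22 mm wide; open, the fingers measure 114 mm over their backs; the gripper's body (76 mm by 85 mm) begins 54 mm behind the grasp point. The pads swing forward as they close: fully open they stand 13 mm farther back than shut.
Start: joints at [-1.376, 0.521, -0.036, 1.599, 0.021, 1.021, -0.113], TCP at [0.164, 0.603, 0.231] pointing down, gripper open.
Joint ranges: [-2.91, 2.91], [-0.3, 2.13], [-1.5, 1.42], [0.17, 2.43], [-1.26, 4.41], [0.16, 1.93], [-2.52, 2.52]. Speed limits (rad/s): [1.89, 1.89, 2.39, 2.39, 3.01, 3.01, 3.01].

INTERFACE

Orientations are given as [roll, pitch, yaw] about the fixed x, y, z axes, in that order (R = Rz(yaw) Ry(pitch) Rx(roll)).
In Python, from workcell import telemetry, grab_frame, calibration, bot, outline_of, landmark_of gives the robot as it stands. The module is installed in compiled form; this text tells all that it offers.
- The arm moves only by the shell command python3 -m inch 'ROWS' [FORCE]. ROWS is JSON, a list of rows, each a list of 7 numbers: the shift along the tool's x, y, z in m, then the turn, a rotation vector about the tool's x, y, z in rad, then the closure, from 0 (fully open) to 1 (shut). A call has 1 to 5 rows; each row shifts and turns the commanded pose from where the row before left it, along the tool's axes as they then stand; what a row does not reach is not made up. A row lasts 1/10 s, in which the tool goes at most 50 mm and 8.59 degrees, less where a joint would pass 70% of its speed; a pose out of reach is approached as far as the arm can. A call is refused whole if a number of a shift passes 0.05 or a number of a turn 0.15, either way. A call with a gripper value outside its range is refused whole. The fingers move at their own pace and stop on an object; FORCE is the grip in N (left out, the last holds). Time passes only in rows, so rows that do not move let the fingers close. It gives the time, the measured TCP pose, the force, the opening and the grip force at its end, in the units of the state.
- telemetry.observe(): the state, without advancing time (a new reading comes with each control period).
- grab_frame(name): name is "side" or "top"; returns the picture (420x560x3 uint8, red, green, blue); there is no depth.
- calibration(name): a dict with "fovy" (degrees; the focal length in pixels is half the picture's height over the tangent of half this angle, whatever the lens; pixels are square), "cx", "cy" (the principal point, pixels), "pose" (4x4, takes a point from camera to world coordinates). Camera axes: x right, y down, z forward; pixel columns grow to the right and rows downward; lengths in m; the calibration is good to about 2 mm. A picture is of the moment at which its call begins. calibration takes no time and is no camera call.
- bot.job_done(): hands the job in; it is judged then, once.
Trained networks look in the newest picture that a camera, given by its name, has taken for a name from the list of things; names that differ only in an ending like _2 or _b are one class to them, and where a whole thing is asked for, a point or a joint stands for the part that bears it (a point fixed in the world has none). Each returns a list of dicts, best first, with "score" (0 to 1); they miss things now and then, are a little off and sometimes report something else, mostly with a low value. They report only what shows in the picture. A call takes as long as a camera call.
- outline_of(label, camera): "region" (420x560 bool, what is visible of it) and "rect" ([left, top, right, bottom] in pixels, round what is visible of it).
- landmark_of(label, camera): "xy" ([column, row] in pixels: a listed point, or the origin of a listed thing).
The state is a dict: "clock": time; "qpos": joint angles; "qd": joint speeds; "joint_efforts": joint torques, N m; "position": TCP position; "tool_rot": TCP orientation; "force": force on the tool from outside, world axes, zero at the start; "moment": the same for the moment, N m; "grip_width": finger opening in m; "finger_force": force on a finger pad.
Only numpy, scipy, OpenCV 4.12 (cv2) and the standard library are available. Lean on these libraries where they do the work, as an engineer would, in place of code of your own. Each camera call takes 0.05 s, during which the arm holds its last target. There are 200 camera calls.

## Working session

There is one attempt and no reset: what is moved stays moved. The work goes in short steps, Python scripts to look and compute and a shell command to move; the robot and the scene stay as the last step left them, time stands still between calls to the robot, and variables do not carry over. Pictures are saved under pics/ and viewed, at most 10 in all, crops included, and the job is handed in when it is done.

```bash
mkdir -p pics; cat > h.py <<'E'
import numpy as np, cv2
from workcell import telemetry, grab_frame, calibration, bot, outline_of, landmark_of
def save(c,n):
    im=grab_frame(c); cv2.imwrite('pics/'+n,cv2.cvtColor(im,cv2.COLOR_RGB2BGR)); return im
def ray(c,px):
    k=calibration(c); f=210/np.tan(np.radians(k['fovy'])/2); P=np.array(k['pose'])
    d=P[:3,:3]@np.array([(px[0]-k['cx'])/f,(px[1]-k['cy'])/f,1]); return P[:3,3],d/np.linalg.norm(d)
def atz(c,px,z):
    o,d=ray(c,px); return o+d*(z-o[2])/d[2]
def tri(a,b):
    (o1,d1),(o2,d2)=ray(*a),ray(*b)
    A=np.stack([d1,-d2],1); s=np.linalg.lstsq(A,o2-o1,rcond=None)[0]
    p,q=o1+s[0]*d1,o2+s[1]*d2; return (p+q)/2,np.linalg.norm(p-q)
def proj(c,p):
    k=calibration(c); f=210/np.tan(np.radians(k['fovy'])/2); P=np.array(k['pose'])
    v=P[:3,:3].T@(np.array(p)-P[:3,3]); return [k['cx']+f*v[0]/v[2],k['cy']+f*v[1]/v[2]]
E
python3 - <<'E'
from h import *
np.set_printoptions(precision=4,suppress=True)
s=save('side','s0.png');t=save('top','t0.png')
cv2.imwrite('pics/st0.png',cv2.cvtColor(cv2.resize(np.vstack([t,s]),None,fx=.71,fy=.71),cv2.COLOR_RGB2BGR))
for c in('top','side'):
    print(c,calibration(c)['pose'][:3] if 0 else np.array(calibration(c)['pose'])[:3,3])
    for n in('blue_vise_axis','blue_vise_hold','grey_vise_hold'):
        for r in landmark_of(n,c)[:3]:
            print(n,r['score'],r['xy'],atz(c,r['xy'],.107))
o=telemetry.observe();print(o['clock'],o['position'],o['tool_rot'],o['force'],o['grip_width'])
E
```

```text
top [ 0.3889 -0.0312  0.8921]
blue_vise_axis 0.58 [396.1, 222.7] [ 0.5164 -0.1924  0.107 ]
blue_vise_hold 0.84 [406.2, 235.5] [ 0.4961 -0.2073  0.107 ]
grey_vise_hold 0.64 [193.6, 188.3] [0.5734 0.1312 0.107 ]
side [ 0.4815 -0.6443  0.6325]
blue_vise_hold 0.86 [261.3, 313.4] [ 0.4943 -0.2041  0.107 ]
grey_vise_hold 0.66 [285.6, 167.0] [0.5718 0.1339 0.107 ]
0.4 [0.1636 0.6032 0.2312] [-3.1414 -0.      2.8767] [ 0.0532 -0.6631  0.9119] 0.08543933607708092
```

View pics/t0.png

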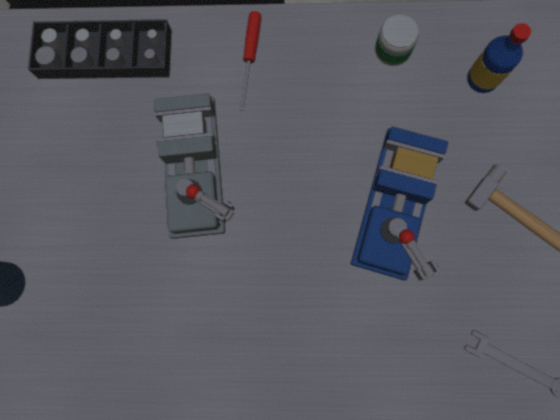

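View pics/s0.png

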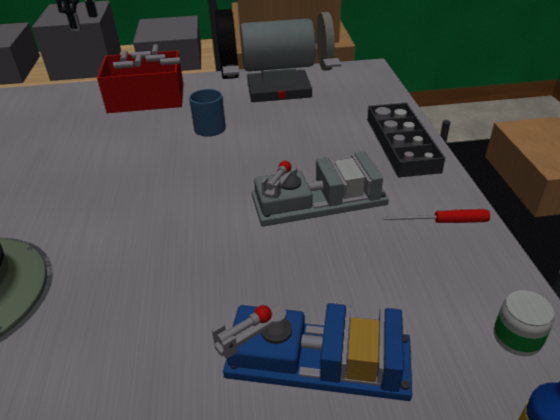

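The top view shows the blue vise's ball at (406,236), its fork end near (428,270) and its jaws at (415,165). The grey vise's ball is at (193,190). In the side view the blue ball is at (262,314) and the grey ball at (286,167). Next I refine the ball position and the handle direction.

```bash
python3 - <<'E'
from h import *
np.set_printoptions(precision=4,suppress=True)
px={}
for c,w in(('top',(406,235)),('side',(262,313))):
    im=grab_frame(c).astype(int); m=(im[...,0]>1.8*im[...,1])&(im[...,0]>1.8*im[...,2])&(im[...,0]>70)
    y,x=np.nonzero(m); k=np.hypot(x-w[0],y-w[1])<15; px[c]=(x[k].mean(),y[k].mean()); print(c,px[c],k.sum())
b,e=tri(('top',px['top']),('side',px['side'])); print('ball',b,e)
for c in('top','side'):
    r=outline_of('blue_vise_hold',c)
    if r:
        m=r[0]['region']; y,x=np.nonzero(m); print(c,r[0]['score'],r[0]['rect'],m.sum())
        P=np.array([atz(c,p,.107)[:2] for p in zip(x,y)]); mu=P.mean(0); w,v=np.linalg.eigh(np.cov((P-mu).T)); d=v[:,1]; d=d*np.sign(d@(mu-b[:2])); print('dir',d,np.degrees(np.arctan2(d[1],d[0])),'extent',((P-b[:2])@d).min(),((P-b[:2])@d).max(), 'off', (mu-b[:2])@[-d[1],d[0]])
im=grab_frame('top'); hsv=cv2.cvtColor(im,cv2.COLOR_RGB2HSV); m=((hsv[...,0]>105)&(hsv[...,0]<125)&(hsv[...,1]>150)).astype(np.uint8); m[:120]=0;m[:,:340]=0;m[:,460:]=0
r=cv2.minAreaRect(np.argwhere(m)[:,::-1].astype(np.float32)); bx=[atz('top',p,.03)[:2] for p in cv2.boxPoints(r)]; print(r,np.array(bx))
for i in range(2):
    d=bx[i+1]-bx[i]; print(np.linalg.norm(d),np.degrees(np.arctan2(d[1],d[0])))
E
```

```text
top (np.float64(406.1081081081081), np.float64(236.15540540540542)) 148
side (np.float64(263.0773195876289), np.float64(312.58247422680415)) 194
ball [ 0.4956 -0.2062  0.1105] 0.0020748458826189897
top 0.78 [401.1, 229.5, 435.1, 276.1] 518
dir [-0.8676 -0.4972] -150.18346224038098 extent -0.011263816870478758 0.06946589892119646 off 0.00039722241705402367
side 0.66 [218.4, 302.9, 272.9, 347.2] 604
dir [-0.8736 -0.4866] -150.88454705134959 extent -0.013160081674369072 0.06724443707011481 off -0.002047253060585267
((398.7421875, 202.99099731445312), (60.16633224487305, 143.4928741455078), 15.321510314941406) [[ 0.4571 -0.1285]
 [ 0.7054 -0.2023]
 [ 0.6747 -0.3035]
 [ 0.4305 -0.2254]]
0.25904133210781344 -16.571312564515228
0.10573080302859528 -106.90065517196703
```

```bash
cat >> h.py <<'E'
from scipy.spatial.transform import Rotation as R
def rows(wps,start=None):
    """wps: world (x,y,z,yaw) list, tool pointing down; prints tool-frame rows from the measured pose"""
    o=telemetry.observe(); p=np.array(o['position']); r=R.from_euler('xyz',o['tool_rot'])
    if start is not None: p=np.array(start[:3]); r=R.from_euler('xyz',[np.pi,0,start[3]])
    for w in wps:
        q=R.from_euler('xyz',[np.pi,0,w[3]])
        print(np.round(np.r_[r.inv().apply(np.array(w[:3])-p),(r.inv()*q).as_rotvec()],4).tolist()); p=np.array(w[:3]);r=q
def st():
    o=telemetry.observe(); print(o['clock'],np.round(o['position'],4),np.round(o['tool_rot'],3),'F',np.round(o['force'],1),'w',round(o['grip_width'],4),o['finger_force'],'q',np.round(o['qpos'],2))
E
python3 - <<'E'
from h import *
N=24;a0,a1=np.arctan2(.6032,.1636),np.arctan2(-.206,.4955)
W=[]
for i in range(1,N+1):
    s=i/N;a=a0+(a1-a0)*s;r=.625+(.5366-.625)*s
    W.append((r*np.cos(a),r*np.sin(a),.2312-.03*s,2.8767+(np.radians(29.5)-2.8767)*s))
rows(W)
E
```

```text
[-0.044, -0.0052, 0.0013, -0.0, -0.0, 0.0985]
[-0.0438, -0.004, 0.0013, -0.0, -0.0, 0.0984]
[-0.0437, -0.0028, 0.0013, 0.0, -0.0, 0.0984]
[-0.0435, -0.0016, 0.0013, -0.0, -0.0, 0.0984]
[-0.0432, -0.0004, 0.0013, 0.0, -0.0, 0.0984]
[-0.043, 0.0007, 0.0013, 0.0, -0.0, 0.0984]
[-0.0427, 0.0019, 0.0013, -0.0, -0.0, 0.0984]
[-0.0424, 0.003, 0.0013, 0.0, -0.0, 0.0984]
[-0.042, 0.0041, 0.0013, 0.0, -0.0, 0.0984]
[-0.0416, 0.0052, 0.0013, -0.0, -0.0, 0.0984]
[-0.0412, 0.0063, 0.0013, 0.0, -0.0, 0.0984]
[-0.0408, 0.0074, 0.0012, 0.0, -0.0, 0.0984]
[-0.0403, 0.0084, 0.0013, 0.0, -0.0, 0.0984]
[-0.0398, 0.0094, 0.0013, 0.0, -0.0, 0.0984]
[-0.0393, 0.0105, 0.0013, 0.0, -0.0, 0.0984]
[-0.0387, 0.0114, 0.0013, 0.0, -0.0, 0.0984]
[-0.0382, 0.0124, 0.0013, 0.0, -0.0, 0.0984]
[-0.0376, 0.0133, 0.0013, -0.0, -0.0, 0.0984]
[-0.037, 0.0142, 0.0013, 0.0, -0.0, 0.0984]
[-0.0363, 0.0151, 0.0013, 0.0, -0.0, 0.0984]
[-0.0357, 0.016, 0.0013, -0.0, -0.0, 0.0984]
[-0.035, 0.0168, 0.0013, 0.0, -0.0, 0.0984]
[-0.0343, 0.0177, 0.0013, -0.0, -0.0, 0.0984]
[-0.0336, 0.0185, 0.0013, 0.0, -0.0, 0.0984]
```

```bash
python3 -m inch '[[-0.044,-0.005,0.001,0,0,0.0984,0.3],[-0.044,-0.004,0.001,0,0,0.0984,0.3],[-0.044,-0.003,0.001,0,0,0.0984,0.3],[-0.0435,-0.002,0.001,0,0,0.0984,0.3],[-0.043,0,0.001,0,0,0.0984,0.3]]' 40
python3 -m inch '[[-0.043,0.001,0.001,0,0,0.0984,0.3],[-0.043,0.002,0.001,0,0,0.0984,0.3],[-0.0425,0.003,0.001,0,0,0.0984,0.3],[-0.042,0.004,0.001,0,0,0.0984,0.3],[-0.0415,0.005,0.001,0,0,0.0984,0.3]]'
python3 -m inch '[[-0.041,0.006,0.001,0,0,0.0984,0.3],[-0.041,0.0075,0.001,0,0,0.0984,0.3],[-0.040,0.0085,0.001,0,0,0.0984,0.3],[-0.040,0.0095,0.001,0,0,0.0984,0.3],[-0.039,0.0105,0.001,0,0,0.0984,0.3]]'
python3 -c "
from h import *
st()
rows([(.4955,-.206,.2,np.radians(29.5))])"
```

```text
clock: 1.15
position: [0.3538, 0.493, 0.2263]
tool_rot: [3.141, 0.0, 2.381]
force: [-0.2, -0.3, -0.6]
grip_width: 0.0597
finger_force: 0.0
clock: 1.65
position: [0.4879, 0.3294, 0.2213]
tool_rot: [3.141, -0.0, 1.889]
force: [-0.0, -0.0, 0.3]
grip_width: 0.0597
finger_force: 0.0
clock: 2.15
position: [0.554, 0.136, 0.2164]
tool_rot: [3.141, -0.0, 1.397]
force: [0.9, 0.2, 0.4]
grip_width: 0.0597
finger_force: 0.0
2.15 [0.554  0.136  0.2164] [ 3.141 -0.     1.397] F [0.9 0.2 0.4] w 0.0597 0.0 q [-0.64  0.48  0.41  1.78 -0.23  0.93 -0.3 ]
[-0.3469, 0.0016, 0.0163, 0.0003, -0.0003, 0.8818]
```

```bash
python3 -m inch '[[-0.0387,0.0114,0.0015,0,0,0.0984,0.3],[-0.038,0.0124,0.0015,0,0,0.0984,0.3],[-0.0376,0.0133,0.0015,0,0,0.0984,0.3],[-0.037,0.0142,0.0015,0,0,0.0984,0.3],[-0.0363,0.0151,0.0015,0,0,0.0984,0.3]]'
python3 -m inch '[[-0.0357,0.016,0.0015,0,0,0.0984,0.3],[-0.035,0.0168,0.0015,0,0,0.0984,0.3],[-0.0343,0.0177,0.0015,0,0,0.0984,0.3],[-0.0336,0.0185,0.0015,0,0,0.0984,0.3],[0,0,0,0,0,0,0.3]]'
python3 -c "
from h import *
st()
rows([(.4955,-.206,.14,np.radians(29.5))])
t=save('top','t1.png');s=save('side','s1.png')
cv2.imwrite('pics/c1.png',cv2.cvtColor(np.hstack([cv2.resize(t[150:330,320:500],(400,400)),cv2.resize(s[200:400,160:360],(400,400))]),cv2.COLOR_RGB2BGR))"
```

```text
clock: 2.65
position: [0.5484, -0.0621, 0.2089]
tool_rot: [3.141, -0.0, 0.905]
force: [0.9, -0.3, -0.7]
grip_width: 0.0599
finger_force: 0.0
clock: 3.15
position: [0.4936, -0.2102, 0.2031]
tool_rot: [3.14, 0.001, 0.506]
force: [1.2, 1.3, -0.1]
grip_width: 0.0597
finger_force: 0.0
3.15 [ 0.4936 -0.2102  0.2031] [3.14e+00 1.00e-03 5.06e-01] F [ 1.2  1.3 -0.1] w 0.0597 0.0 q [-0.19  0.5   0.67  1.89 -0.39  0.89 -0.39]
[0.0037, -0.0028, 0.0631, 0.0014, 0.001, -0.0093]
```

View pics/c1.png

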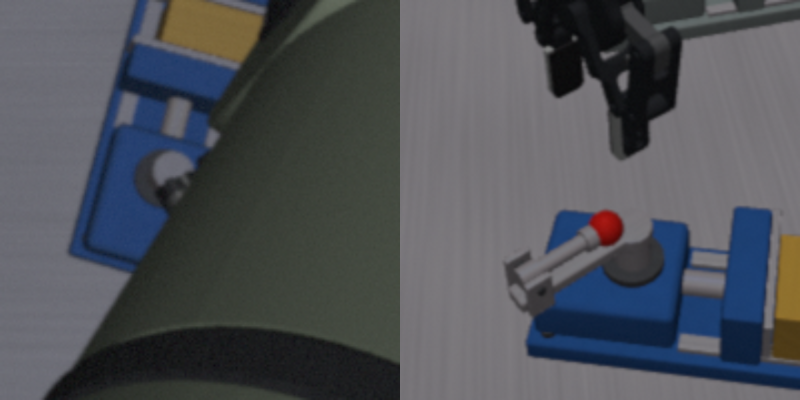

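The side crop shows the fingers above the blue ball (crop 606,228), with the hub just beyond it. I descend to the ball.

```bash
python3 -m inch '[[0.0037,-0.0028,0.03,0.0014,0.001,-0.0093,0.3],[0,0,0.035,0,0,0,0.3],[0,0,0.03,0,0,0,0.3],[0,0,0.015,0,0,0,0.3],[0,0,0,0,0,0,0.3]]'
python3 -c "
from h import *
st()
rows([(.4955,-.206,.093,np.radians(29.5))])
t=save('top','t2.png');s=save('side','s2.png')
cv2.imwrite('pics/c2.png',cv2.cvtColor(np.hstack([cv2.resize(t[150:330,320:500],(400,400)),cv2.resize(s[220:400,180:360],(400,400),interpolation=cv2.INTER_CUBIC)]),cv2.COLOR_RGB2BGR))"
```

```text
clock: 3.75
position: [0.4975, -0.2004, 0.0915]
tool_rot: [-3.138, 0.001, 0.526]
force: [0.7, -0.9, 1.2]
grip_width: 0.0601
finger_force: 0.0
3.75 [ 0.4975 -0.2004  0.0915] [-3.138e+00  1.000e-03  5.260e-01] F [ 0.7 -0.9  1.2] w 0.0601 0.0 q [-0.1   0.66  0.53  1.96 -0.53  0.66 -0.28]
[-0.0046, 0.0038, -0.0015, -0.0033, 0.0007, 0.011]
```

View pics/c2.png

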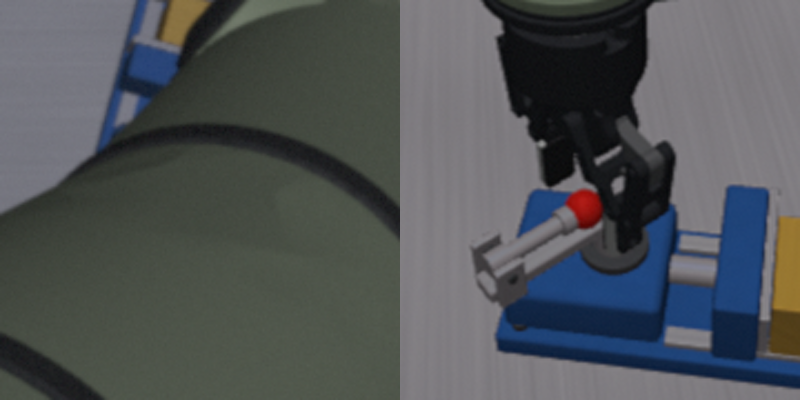

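```bash
python3 -m inch '[[-0.0046,0.0038,-0.0015,-0.003,0,0.011,0.3],[0,0,0,0,0,0,0.3]]'
python3 -c "
from h import *
st()
rows([(.4955,-.206,.093,np.radians(29.5))])
o=telemetry.observe();p=np.array(o['position']);r=R.from_euler('xyz',o['tool_rot'])
t=grab_frame('side');cv2.imwrite('pics/c3.png',cv2.cvtColor(cv2.resize(t[250:370,200:340],(700,600),interpolation=cv2.INTER_CUBIC),cv2.COLOR_RGB2BGR))
for v in ([0,.036,-.008],[0,-.036,-.008],[0,0,-.019]):
  q=proj('side',p+r.apply(v));print(v,q,(np.array(q)-[200,250])*5)
"
```

```text
clock: 4.05
position: [0.4962, -0.2078, 0.0956]
tool_rot: [3.138, -0.002, 0.512]
force: [-0.7, 0.6, -0.0]
grip_width: 0.0594
finger_force: 0.0
4.05 [ 0.4962 -0.2078  0.0956] [ 3.138e+00 -2.000e-03  5.120e-01] F [-0.7  0.6 -0. ] w 0.0594 0.0 q [-0.09  0.65  0.54  1.96 -0.53  0.66 -0.28]
[0.0003, -0.0019, 0.0026, 0.0033, -0.0023, -0.0026]
[0, 0.036, -0.008] [np.float64(279.2280438434996), np.float64(334.54698284403275)] [396.14021922 422.73491422]
[0, -0.036, -0.008] [np.float64(248.00410005967044), np.float64(300.7574574519666)] [240.0205003  253.78728726]
[0, 0, -0.019] [np.float64(262.60646534712316), np.float64(311.6144078746297)] [313.03232674 308.07203937]
```

View pics/c3.png

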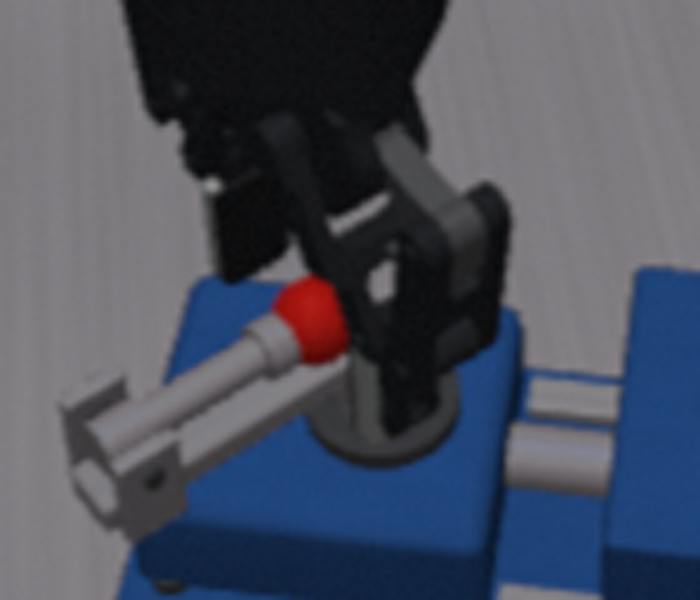

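In the crop the grasp point projects to (313,308) and the ball is at (312,318), so the fingers straddle it. I close.

```bash
python3 -m inch '[[0,0,0.0025,0.003,-0.002,-0.003,0.5],[0,0,0,0,0,0,0.7],[0,0,0,0,0,0,1],[0,0,0,0,0,0,1],[0,0,0,0,0,0,1]]' 60
python3 -m inch '[[0,0,0,0,0,0,1],[0,0,0,0,0,0,1]]'
python3 -c "
from h import *
st()
p=np.array(telemetry.observe()['position']);u=np.array([np.cos(np.radians(-150.5)),np.sin(np.radians(-150.5)),0]);h=p+.06*u
W=[(*(h+.06*(-u*np.cos(a)+np.array([0,0,1])*np.sin(a))),np.radians(29.5)) for a in np.radians(np.arange(5,96,5))]
rows(W)
"
```

```text
clock: 4.6
position: [0.4955, -0.2062, 0.0918]
tool_rot: [-3.139, 0.001, 0.517]
force: [-3.5, 4.0, 4.9]
grip_width: 0.0212
finger_force: 58.4
clock: 4.8
position: [0.4955, -0.2062, 0.0918]
tool_rot: [-3.139, 0.001, 0.517]
force: [-3.2, 4.1, 4.4]
grip_width: 0.0211
finger_force: 58.4
4.8 [ 0.4955 -0.2062  0.0918] [-3.139e+00  1.000e-03  5.170e-01] F [-3.2  4.1  4.4] w 0.0211 58.39860029518604 q [-0.09  0.66  0.53  1.96 -0.53  0.67 -0.28]
[-0.0002, -0.0, -0.0052, -0.0028, 0.0011, 0.0021]
[-0.0007, -0.0, -0.0052, 0.0, 0.0, 0.0]
[-0.0011, 0.0, -0.0051, 0.0, 0.0, 0.0]
[-0.0016, 0.0, -0.005, 0.0, 0.0, 0.0]
[-0.002, -0.0, -0.0048, 0.0, 0.0, 0.0]
[-0.0024, -0.0, -0.0046, 0.0, 0.0, 0.0]
[-0.0028, -0.0, -0.0044, 0.0, 0.0, 0.0]
[-0.0032, 0.0, -0.0042, 0.0, 0.0, 0.0]
[-0.0035, -0.0, -0.0039, 0.0, 0.0, 0.0]
[-0.0039, -0.0, -0.0035, 0.0, 0.0, 0.0]
[-0.0042, 0.0, -0.0032, 0.0, 0.0, 0.0]
[-0.0044, 0.0, -0.0028, 0.0, 0.0, 0.0]
[-0.0046, -0.0, -0.0024, 0.0, 0.0, 0.0]
[-0.0048, -0.0, -0.002, 0.0, 0.0, 0.0]
[-0.005, 0.0, -0.0016, 0.0, 0.0, 0.0]
[-0.0051, -0.0, -0.0011, 0.0, 0.0, 0.0]
[-0.0052, 0.0, -0.0007, 0.0, 0.0, 0.0]
[-0.0052, -0.0, -0.0002, 0.0, 0.0, 0.0]
[-0.0052, 0.0, 0.0002, 0.0, 0.0, 0.0]
```

```bash
python3 -m inch '[[-0.0002,0,-0.0052,0,0,0,1],[-0.0007,0,-0.0052,0,0,0,1],[-0.0011,0,-0.0051,0,0,0,1],[-0.0016,0,-0.005,0,0,0,1],[-0.002,0,-0.0048,0,0,0,1]]'
python3 -c "
from h import *
st()
t=grab_frame('side');cv2.imwrite('pics/c4.png',cv2.cvtColor(cv2.resize(t[220:370,180:360],(720,600),interpolation=cv2.INTER_CUBIC),cv2.COLOR_RGB2BGR))
"
```

```text
clock: 5.3
position: [0.4908, -0.209, 0.1175]
tool_rot: [-3.139, 0.001, 0.517]
force: [-1.5, 5.3, -0.1]
grip_width: 0.0202
finger_force: 58.7
5.3 [ 0.4908 -0.209   0.1175] [-3.139e+00  1.000e-03  5.170e-01] F [-1.5  5.3 -0.1] w 0.0202 58.72906565666199 q [-0.11  0.61  0.57  1.96 -0.49  0.71 -0.3 ]
```

View pics/c4.png

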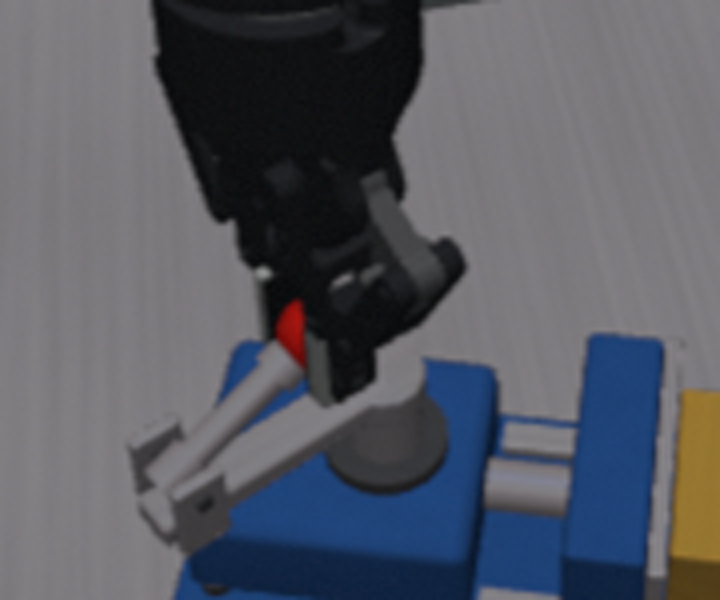

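The handle is lifting with the ball between the pads, with the ball at crop (290,330). I continue the arc.

```bash
python3 -m inch '[[-0.0024,0,-0.0046,0,0,0,1],[-0.0028,0,-0.0044,0,0,0,1],[-0.0032,0,-0.0042,0,0,0,1],[-0.0035,0,-0.0039,0,0,0,1],[-0.0039,0,-0.0035,0,0,0,1]]'
python3 -m inch '[[-0.0042,0,-0.0032,0,0,0,1],[-0.0044,0,-0.0028,0,0,0,1],[-0.0046,0,-0.0024,0,0,0,1],[-0.0048,0,-0.002,0,0,0,1]]'
python3 -c "
from h import *
st()
t=grab_frame('side');cv2.imwrite('pics/c5.png',cv2.cvtColor(cv2.resize(t[220:370,160:340],(720,600),interpolation=cv2.INTER_CUBIC),cv2.COLOR_RGB2BGR))
"
```

```text
clock: 5.85
position: [0.477, -0.2169, 0.1381]
tool_rot: [-3.139, 0.001, 0.517]
force: [-0.6, 5.0, -0.7]
grip_width: 0.0206
finger_force: 58.8
clock: 6.25
position: [0.4613, -0.2259, 0.1486]
tool_rot: [-3.139, 0.001, 0.517]
force: [-1.7, 4.7, 0.1]
grip_width: 0.0207
finger_force: 58.8
6.25 [ 0.4613 -0.2259  0.1486] [-3.139e+00  1.000e-03  5.170e-01] F [-1.7  4.7  0.1] w 0.0207 58.823484778404236 q [-0.1   0.54  0.61  1.99 -0.45  0.75 -0.28]
```

View pics/c5.png

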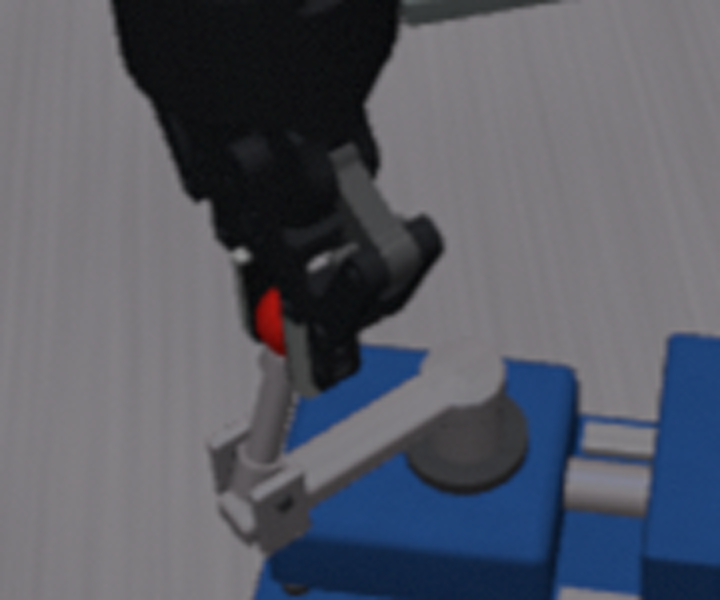

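The handle stands about 70° up. I continue to the stop.

```bash
python3 -m inch '[[-0.005,0,-0.0016,0,0,0,1],[-0.0051,0,-0.0011,0,0,0,1],[-0.0052,0,-0.0007,0,0,0,1],[-0.0052,0,-0.0002,0,0,0,1],[0,0,0,0,0,0,1]]'
python3 -c "
from h import *
st()
"
```

```text
clock: 6.8
position: [0.4432, -0.2367, 0.1521]
tool_rot: [-3.14, 0.001, 0.516]
force: [-3.2, 4.1, 4.1]
grip_width: 0.0205
finger_force: 59.1
6.8 [ 0.4432 -0.2367  0.1521] [-3.14e+00  1.00e-03  5.16e-01] F [-3.2  4.1  4.1] w 0.0205 59.11275565624237 q [-0.08  0.52  0.62  2.01 -0.44  0.74 -0.25]
```

```bash
python3 -m inch '[[-0.002,0,0,0,0,0,1],[-0.002,0,0,0,0,0,1],[0,0,0,0,0,0,1]]'
python3 -c "
from h import *
st()
o=telemetry.observe();p=np.array(o['position'])
ax=np.array([.5129,-.1962]);v=p[:2]-ax;r=np.hypot(*v);a0=np.arctan2(v[1],v[0]);print(r,np.degrees(a0))
W=[(*(ax+.08*np.array([np.cos(a),np.sin(a)])),p[2],np.radians(29.6)+a-a0) for a in a0+np.radians(np.arange(6,97,6))]
rows(W)
"
```

```text
clock: 7.1
position: [0.4423, -0.2373, 0.1522]
tool_rot: [-3.141, -0.002, 0.518]
force: [11.7, 10.9, -2.3]
grip_width: 0.0209
finger_force: 58.8
7.1 [ 0.4423 -0.2373  0.1522] [-3.141e+00 -2.000e-03  5.180e-01] F [11.7 10.9 -2.3] w 0.0209 58.825634121894836 q [-0.08  0.52  0.61  2.02 -0.44  0.74 -0.24]
0.08170474670321856 -149.8174072558465
[0.0022, 0.0083, -0.0, -0.0007, -0.0021, -0.1032]
[0.0005, 0.0084, 0.0, 0.0, 0.0, -0.1047]
[0.0005, 0.0084, 0.0, -0.0, 0.0, -0.1047]
[0.0005, 0.0084, 0.0, -0.0, 0.0, -0.1047]
[0.0005, 0.0084, 0.0, -0.0, 0.0, -0.1047]
[0.0005, 0.0084, 0.0, 0.0, 0.0, -0.1047]
[0.0005, 0.0084, 0.0, -0.0, 0.0, -0.1047]
[0.0005, 0.0084, 0.0, 0.0, 0.0, -0.1047]
[0.0005, 0.0084, 0.0, 0.0, 0.0, -0.1047]
[0.0005, 0.0084, 0.0, 0.0, 0.0, -0.1047]
[0.0005, 0.0084, 0.0, 0.0, 0.0, -0.1047]
[0.0005, 0.0084, 0.0, -0.0, 0.0, -0.1047]
[0.0005, 0.0084, 0.0, 0.0, 0.0, -0.1047]
[0.0005, 0.0084, 0.0, 0.0, 0.0, -0.1047]
[0.0005, 0.0084, 0.0, -0.0, 0.0, -0.1047]
[0.0005, 0.0084, 0.0, -0.0, 0.0, -0.1047]
```

The stop is reached and the handle is upright. Now I crank, keeping the tool turning with the arm.

```bash
python3 -m inch '[[0.002,0.0084,0,0,0,-0.1047,1],[0.0005,0.0084,0,0,0,-0.1047,1],[0.0005,0.0084,0,0,0,-0.1047,1],[0.0005,0.0084,0,0,0,-0.1047,1],[0,0,0,0,0,0,1]]'
python3 -c "
from h import *
st()
p=np.array(telemetry.observe()['position']);v=p[:2]-[.5129,-.1962];print(np.hypot(*v),np.degrees(np.arctan2(v[1],v[0])))"
```

```text
clock: 7.6
position: [0.4656, -0.2622, 0.152]
tool_rot: [-3.141, -0.001, 0.94]
force: [6.6, 10.0, 2.8]
grip_width: 0.0206
finger_force: 59.2
7.6 [ 0.4656 -0.2622  0.152 ] [-3.141e+00 -1.000e-03  9.400e-01] F [ 6.6 10.   2.8] w 0.0206 59.215165972709656 q [ 0.05  0.53  0.49  1.93 -0.36  0.76  0.11]
0.08117279653907108 -125.63387401039084
```

```bash
python3 -m inch '[[0.0015,0.0084,0,0,0,-0.1047,1],[0.0006,0.0084,0,0,0,-0.1047,1],[0.0005,0.0084,0,0,0,-0.1047,1],[0.0005,0.0084,0,0,0,-0.1047,1],[0,0,0,0,0,0,1]]'
python3 -c "
from h import *
st()
p=np.array(telemetry.observe()['position']);v=p[:2]-[.5129,-.1962];print(np.hypot(*v),np.degrees(np.arctan2(v[1],v[0])))"
```

```text
clock: 8.1
position: [0.4962, -0.2751, 0.152]
tool_rot: [-3.141, -0.001, 1.359]
force: [1.9, 7.6, 5.5]
grip_width: 0.021
finger_force: 59.5
8.1 [ 0.4962 -0.2751  0.152 ] [-3.141e+00 -1.000e-03  1.359e+00] F [1.9 7.6 5.5] w 0.021 59.45733189582825 q [ 0.14  0.56  0.37  1.84 -0.27  0.79  0.44]
0.08061125065512662 -101.93036324404368
```

```bash
python3 -m inch '[[0.0008,0.0084,0,0,0,-0.1047,1],[0.0005,0.0084,0,0,0,-0.1047,1],[0.0005,0.0084,0,0,0,-0.1047,1],[0.0005,0.0084,0,0,0,-0.1047,1],[0,0,0,0,0,0,1]]'
python3 -m inch '[[0.0006,0.0084,0,0,0,-0.1047,1],[0.0005,0.0084,0,0,0,-0.1047,1],[0,0,0,0,0,0,1]]'
python3 -c "
from h import *
st()
p=np.array(telemetry.observe()['position']);v=p[:2]-[.5129,-.1962];print(np.hypot(*v),np.degrees(np.arctan2(v[1],v[0])))"
```

```text
clock: 8.6
position: [0.5294, -0.2747, 0.152]
tool_rot: [-3.141, -0.001, 1.778]
force: [-1.4, 7.1, 7.0]
grip_width: 0.0208
finger_force: 59.6
clock: 8.9
position: [0.5453, -0.2693, 0.152]
tool_rot: [-3.141, -0.001, 1.987]
force: [-3.1, 6.1, 7.4]
grip_width: 0.021
finger_force: 59.6
8.9 [ 0.5453 -0.2693  0.152 ] [-3.141e+00 -1.000e-03  1.987e+00] F [-3.1  6.1  7.4] w 0.021 59.57198739051819 q [ 0.23  0.6   0.19  1.73 -0.15  0.84  0.91]
0.07998455365795856 -66.10849524506455
```

```bash
python3 -m inch '[[0.0002,0.0042,0,0,0,-0.052,1],[0.0002,0.0042,0,0,0,-0.052,1],[0,0,0,0,0,0,1]]'
python3 -m inch '[[0.0001,0.002,0,0,0,-0.026,1],[0.0001,0.002,0,0,0,-0.026,1],[0,0,0,0,0,0,1]]'
python3 -c "
from h import *
st()
p=np.array(telemetry.observe()['position']);v=p[:2]-[.5129,-.1962];print(np.hypot(*v),np.degrees(np.arctan2(v[1],v[0])))
t=grab_frame('side');cv2.imwrite('pics/c6.png',cv2.cvtColor(cv2.resize(t[220:400,180:396],(720,600),interpolation=cv2.INTER_CUBIC),cv2.COLOR_RGB2BGR))
"
```

```text
clock: 9.2
position: [0.5522, -0.2658, 0.152]
tool_rot: [-3.141, -0.001, 2.088]
force: [-3.0, 5.6, 7.1]
grip_width: 0.0205
finger_force: 59.5
clock: 9.5
position: [0.5553, -0.2639, 0.152]
tool_rot: [-3.14, -0.001, 2.139]
force: [-3.3, 3.1, 6.0]
grip_width: 0.0207
finger_force: 59.5
9.5 [ 0.5553 -0.2639  0.152 ] [-3.140e+00 -1.000e-03  2.139e+00] F [-3.3  3.1  6. ] w 0.0207 59.50224459171295 q [ 0.24  0.6   0.15  1.71 -0.12  0.84  1.02]
0.07985903191794562 -57.92617613687565
```

View pics/c6.png

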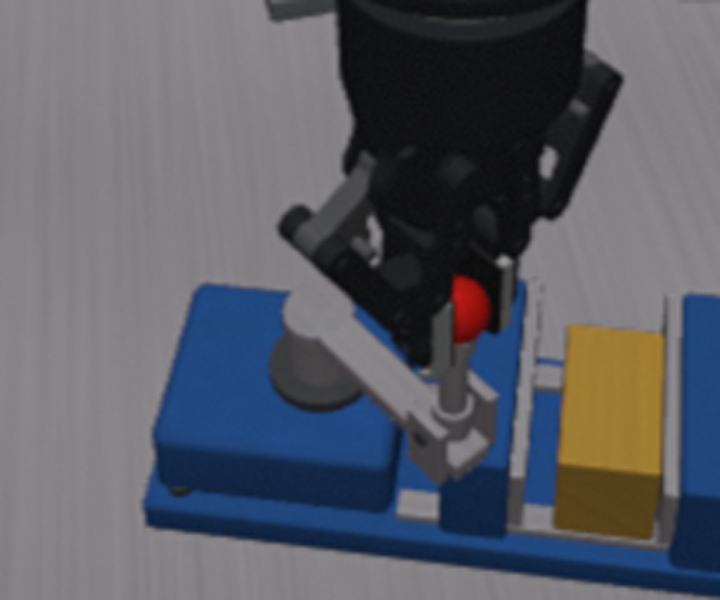

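The handle is upright with the crank near its stop, and the jaw has opened away from the brass block. One more nudge to the stop, then I fold.

```bash
python3 -m inch '[[0,0.002,0,0,0,-0.02,1],[0,0.001,0,0,0,0,1],[0,0,0,0,0,0,1]]'
python3 -m inch '[[0.0052,-0.001,0.0002,0,0,0,1],[0.0052,0,0.0007,0,0,0,1],[0.0051,0,0.0011,0,0,0,1],[0.005,0,0.0016,0,0,0,1],[0.0048,0,0.002,0,0,0,1]]'
python3 -m inch '[[0.0046,0,0.0024,0,0,0,1],[0.0044,0,0.0028,0,0,0,1],[0.0042,0,0.0032,0,0,0,1],[0.0039,0,0.0035,0,0,0,1],[0.0035,0,0.0039,0,0,0,1]]'
python3 -c "
from h import *
st()
p=np.array(telemetry.observe()['position']);v=p[:2]-[.5129,-.1962];print(np.hypot(*v),np.degrees(np.arctan2(v[1],v[0])))"
```

```text
clock: 9.85
position: [0.5565, -0.2632, 0.1519]
tool_rot: [-3.138, -0.002, 2.157]
force: [-10.9, 1.4, 10.8]
grip_width: 0.021
finger_force: 59.7
clock: 10.35
position: [0.5427, -0.2425, 0.1469]
tool_rot: [-3.14, -0.0, 2.157]
force: [-6.6, 0.3, 12.7]
grip_width: 0.0207
finger_force: 60.0
clock: 10.85
position: [0.5306, -0.2241, 0.1305]
tool_rot: [-3.14, -0.003, 2.158]
force: [-8.3, 6.5, 9.5]
grip_width: 0.021
finger_force: 59.7
10.85 [ 0.5306 -0.2241  0.1305] [-3.140e+00 -3.000e-03  2.158e+00] F [-8.3  6.5  9.5] w 0.021 59.692625999450684 q [ 0.2   0.58  0.14  1.82 -0.11  0.75  0.99]
0.03306175849630571 -57.66828996164819
```

```bash
python3 -m inch '[[0.0032,0,0.0042,0,0,0,1],[0.0028,0,0.0044,0,0,0,1],[0.0024,0,0.0046,0,0,0,1],[0.002,0,0.0048,0,0,0,1],[0.0016,0,0.005,0,0,0,1]]'
python3 -m inch '[[0.0011,0,0.0051,0,0,0,1],[0.0007,0,0.0052,0,0,0,1],[0.0002,0,0.0048,0,0,0,1],[0,0,0,0,0,0,1]]'
python3 -c "
from h import *
st()
p=np.array(telemetry.observe()['position']);v=p[:2]-[.5129,-.1962];print(np.hypot(*v),np.degrees(np.arctan2(v[1],v[0])))"
```

```text
clock: 11.35
position: [0.5239, -0.214, 0.107]
tool_rot: [-3.139, -0.003, 2.158]
force: [-5.8, 4.3, 2.2]
grip_width: 0.0206
finger_force: 59.2
clock: 11.75
position: [0.5229, -0.2125, 0.0918]
tool_rot: [-3.139, -0.003, 2.158]
force: [-6.0, 5.2, 3.6]
grip_width: 0.021
finger_force: 60.3
11.75 [ 0.5229 -0.2125  0.0918] [-3.139e+00 -3.000e-03  2.158e+00] F [-6.   5.2  3.6] w 0.021 60.26535524055362 q [ 0.19  0.62  0.13  1.87 -0.12  0.66  0.98]
0.01910762694974366 -58.43657035912061
```

```bash
python3 -m inch '[[0,0,0,0,0,0,0.6],[0,0,0,0,0,0,0.4],[0,0,0,0,0,0,0.3],[0,0,0,0,0,0,0.3],[0,0,0,0,0,0,0.3]]'
python3 -m inch '[[0,0,-0.01,0,0,0,0.3],[0,0,-0.03,0,0,0,0.3],[0,0,-0.04,0,0,0,0.3],[0,0,-0.05,0,0,0,0.3],[0,0,0,0,0,0,0.3]]'
python3 -c "
from h import *
st()
t=grab_frame('side');cv2.imwrite('pics/c7.png',cv2.cvtColor(cv2.resize(t[120:420,160:420],(520,600),interpolation=cv2.INTER_CUBIC),cv2.COLOR_RGB2BGR))
k=landmark_of('blue_vise_hold','side');print([(r['score'],r['xy'],atz('side',r['xy'],.107)) for r in k[:2]])
k=landmark_of('grey_vise_hold','side');print([(r['score'],r['xy']) for r in k[:2]])
"
```

```text
clock: 12.25
position: [0.5239, -0.2128, 0.0922]
tool_rot: [-3.141, -0.001, 2.158]
force: [-0.0, -0.7, -0.4]
grip_width: 0.0598
finger_force: 0.0
clock: 12.75
position: [0.5263, -0.2139, 0.2288]
tool_rot: [3.137, 0.005, 2.158]
force: [0.1, -1.5, 0.0]
grip_width: 0.0602
finger_force: 0.0
12.75 [ 0.5263 -0.2139  0.2288] [3.137 0.005 2.158] F [ 0.1 -1.5  0. ] w 0.0602 0.0 q [ 0.16  0.44  0.17  1.77 -0.09  0.94  0.95]
[(0.83, [282.5, 313.6], array([ 0.52198995, -0.20874434,  0.107     ]))]
[]
```

View pics/c7.png

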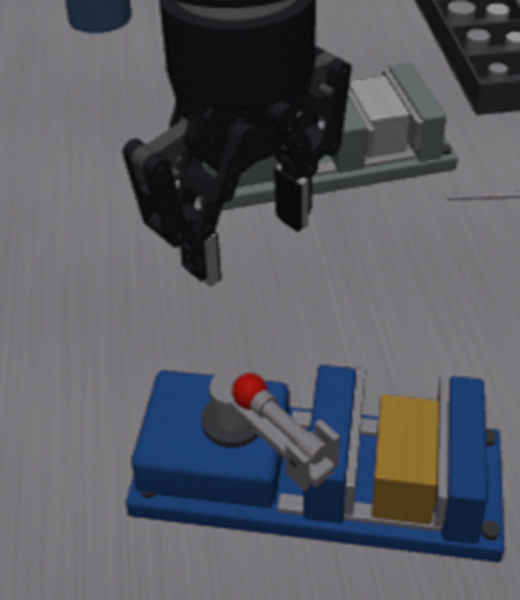

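The handle lies flat on the arm (ball at crop 250,390, fork at 315,455), the crank is open, the block is free, and the gripper is clear and still.

```bash
python3 -c "
from workcell import bot
print(bot.job_done())"
```

```text
the job is handed in; nothing more can be done
None
```

I handed the job in at about 13 s: the blue vise's handle was swung upright, cranked open to its stop (about 1.6 rad), folded flat and released; the gripper ended clear of both vises, the grey vise was never approached, and no verdict came back.

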